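# Take the hot lid off the sauce warmer with the lid lifter

## Task

The warm sauce is about to be offered for tasting: take the hooked lid lifter from its stand, hook it under the loop of the hot lid on the warmer, lift the lid off keeping it level, and set it down gently, seated in the ring of the lid rest. Unhook the lifter only once the rest carries the lid, and hang it back in its stand. Never touch the hot lid or warmer with the gripper or arm, do not force, drop or tilt the lid, and leave the jars and the carton where they are.

Things in the scene. Friction and masses are not known exactly. Their poses are not given: they have to be found in the camera images.
- lifter: Hooked lid lifter, loose, 0.22 kg, hung upright in the stand. Origin: middle of its dark wooden grip, an upright block 36 mm in x, 16 in y (pinch it across y), 60 high; z up. A flat 44 x 44 mm flange lies 35 to 41 mm below the origin. Under it a C-shaped hook, 16 mm wide in y: its upright back spans x = -38 to -28 mm, its prong runs from the back's foot towards +x.
- saddle (a point): Top of the lifter's prong where the loop should hang, 113 mm straight below the grip's origin; same axes. A shallow saddle, 4 mm either way in x; beyond it the prong rises to a tip at x = +25 mm, whose top is 6 mm higher than this point. The prong's underside is at most 8 mm below this point. Open above, from the back to the tip.
- lid: Round steel lid, loose, 0.3 to 0.56 kg, lying on the warmer. Origin: centre of the flat underside that lies on the rim; z up. Disc of radius 76 mm, 5 mm thick at the edge, domed to 12 mm above the origin. A locating plug of radius 62 mm reaches 10 mm below the origin, its foot tapered to radius 56 mm. Its centre of mass is on its axis.
- loop (a point): Middle of the level top bar of the lid's loop handle, 42 mm above the lid's origin; same axes as the lid. The bar is round, 8 mm thick, runs along y from -34 to +34 mm and stands on an upright at each end; 26 mm clear height between bar and lid. The hook goes in below the bar along +x or -x.
- warmer: Fixed round sauce warmer, steel with a black foot, 176 mm wide; origin centre of its underside. Rim 100 mm above the origin, mouth of radius 66 mm, outer radius 80 mm. It is hot too.
- rest: Fixed lid rest; origin on the table, centre of its round foot. On this axis a level dish, outer radius 78 mm, with a ring wall of mouth radius 66 mm: the lid lies on the ring's top edge, plug inside. The dish is height-adjustable, its height is not measured: the ring's top edge is anywhere from 50 to 115 mm above this origin, rigid and fixed during the task. Feel it (the weight leaves the lifter) or see it.
- stand: Fixed wooden stand of the lifter, 130 mm in x, 84 in y; origin centre of its underside. Two rails along x, inner faces at y = +-14 mm, outer +-27, tops 100 mm up; end boards with inner faces at x = +-54 mm. The hook hangs between the rails, x along the stand's x, flange on the rails (lifter's origin 141 mm above this). It goes out and in straight up and down.
- jar_tall: Closed amber jar, 68 mm wide, 105 mm high, origin centre of its underside. Leave alone.
- jar_red: Closed red jar, 72 mm wide, 85 mm high, origin centre of its underside. Leave alone.
- carton: Closed paper carton, 70 mm cube, origin centre of its underside. Leave alone.
Not all that is in view belongs to the job. Leave any purple or turquoise look-alike of the lifter alone.

How it is judged:
On the way, in this order (a step that is already met when the one before it is completed fails the run):
1. the gripper holds the lifter, drawn up out of its stand (z of lifter in the frame of stand above 0.19 m and contact force between the fingers and lifter above 1 N), for 0.2 s.
2. the lid hangs level from the held lifter, clear of the warmer (z of lid in the frame of warmer above 0.125 m and contact force between each of lid, the fingers and lifter above 1 N and contact force between lid and warmer below 0.1 N and angle between lid's own z axis and vertical below 0.15 rad), for 0.5 s.
3. the lid lies seated on the lid rest and the lifter no longer touches it (horizontal distance between lid and rest below 0.008 m and angle between lid's own z axis and vertical below 0.06 rad and contact force between lid and lifter below 0.1 N and contact force between lid and anything else above 1 N and linear speed of lid below 0.02 m/s), for 0.2 s.
At the end, for the whole second after the job is handed in: The lid lies still in the ring of the rest, level within 0.06 rad, centre within 8 mm of its axis, untouched by the lifter. The lifter hangs still in the stand by its flange: upright within 0.1 rad, origin 136-146 mm above the stand's, within 30 mm along and 12 mm across the rails (all of step 3 and linear speed of lifter below 0.03 m/s and angle between lifter's own z axis and vertical below 0.1 rad and contact force between lifter and stand above 0.3 N and z of lifter in the frame of stand between 0.136 and 0.146 m and x of lifter in the frame of stand between -0.03 and 0.03 m and y of lifter in the frame of stand between -0.012 and 0.012 m).
It fails at once if the gripper or arm touches the hot lid or the hot warmer (contact force between any of the fingers, the arm and lid above 0.5 N or contact force between any of the fingers, the arm and warmer above 0.5 N).
It fails at once if the lifter presses or pulls on the lid with more than 18 N (contact force between lifter and lid above 18 N).
It fails at once if the lid is banged (over 30 N on it), or near the rest it drops or slips off the lifter instead of being set down (moves faster than 0.1 m/s without hanging on it) (contact force between lid and anything else above 30 N or (horizontal distance between lid and rest below 0.05 m and contact force between lid and lifter below 0.05 N and linear speed of lid above 0.1 m/s)).
It fails at once if the lid tilts by more than 0.25 rad (angle between lid's own z axis and vertical above 0.25 rad).
It fails at once if a jar or the carton is moved more than 20 mm or tipped (distance of any of jar_tall, jar_red, carton from where it was at the start of the episode above 0.02 m or angle between any of jar_tall, jar_red, carton's own z axis and vertical above 0.3 rad).
It also fails if it takes over 72 s, if anything falls off the work surface, if the arm or the gripper's body presses on something with over 40 N, if the wrist force passes 120 N, or if a joint passes its speed limit or range.

## Robot

A 6-joint arm with a two-finger parallel gripper is mounted at the origin on the work surface. World frame = base frame: x ahead of the robot, y to its left, z up, the work surface at z = 0. Lengths are in m, angles in rad, forces in N, time in s.
With the tool pointing down it reaches from about 0.35 to 0.85 m from the base axis. Payload 8.1 kg.
Tool frame: the origin (TCP) lies midway between the tips of the shut fingers; the grasp point (between the pads) lies 19 mm behind it (robot.grip_point_offset is the distance from the TCP to the grasp point, in m); z points along the fingers, y is the line along which they close (so a half turn about z gives the same grasp; the last joint's range is limited). The gripper opens to 93 mm and grips with 3 to 60 N. Pads are 15 mm wide; open, the fingers measure 128 mm over their backs; the gripper's body (75 mm by 188 mm) begins 65 mm behind the grasp point.
Start: joints at [1.063, 0.13, 1.488, -0, 1.523, -0.085], TCP at [0.246, 0.547, 0.219] pointing down, gripper open.
Joint ranges: [-2.96, 2.96], [-0.89, 2.26], [0.02, 2.5], [-1.34, 4.48], [0, 2.73], [-2.66, 2.66]. Speed limits (rad/s): [2.39, 2.39, 2.79, 3.14, 3.14, 3.14].

## Interface

Orientations are given as a rotation vector (axis times angle).
In Python, from plant import robot, read_camera, job gives the robot as it stands.
- The arm moves only by the shell command python3 -m inch 'ROWS' [FORCE]. ROWS is JSON, one flat list of numbers, 5 for each row, row after row: the shift along the world's x, y, z in mm, then the turn about the world's z in degrees, then the opening in per cent of the stroke, from 0 (shut) to 100 (fully open). In form: [dx, dy, dz, yaw, hand, dx, dy, dz, yaw, hand, ...]. A call has 1 to 10 rows; each row is the pose to reach, as a shift and turn from the pose commanded when the call began; what a row does not reach only later rows make up. A row lasts 1/12 s, in which the tool goes at most 41.7 mm and 7.16 degrees, less where a joint would pass 70% of its speed; a pose out of reach is approached as far as the arm can. A call with a gripper value outside its range is refused whole. The fingers move at their own pace and stop on an object; FORCE is the grip in N (left out, the last holds). Time passes only in rows, so rows that repeat a pose let the fingers close. It gives the time, the measured TCP pose, the force, the opening and the grip force at its end, in the units of the state.
- robot.read_state(): the state, without advancing time (a new reading comes with each control period).
- read_camera(name): name is "scene" or "top" or "wrist"; returns a dict with "image" (400x640x3 uint8, blue, green, red), "K" (3x3 intrinsics, pixels), "extrinsics" (4x4, takes a point from world to camera coordinates); the wrist camera has in their place "mount" (4x4, takes a point from camera to tool coordinates, whose origin is the TCP and whose axes are the flange's). Camera axes: x right, y down, z forward; pixel columns grow to the right and rows downward; lengths in m; the calibration is good to about 2 mm. A picture is of the moment at which its call begins: read the wrist's pose just before it. There is no depth.
- job.close_job(): hands the job in; it is judged then, once.
The state is a dict: "t": time; "q": joint angles; "dq": joint speeds; "joint_torque": joint torques, N m; "tool_pos": TCP position; "orientation": TCP orientation; "force": force on the tool from outside, world axes, zero at the start; "wrist_torque": the same for the moment, N m; "opening": finger opening in m; "gripper_force": force on a finger pad.
Only numpy, scipy, OpenCV 4.12 (cv2) and the standard library are available. Lean on these libraries where they do the work, as an engineer would, in place of code of your own. Each camera call takes 0.05 s, during which the arm holds its last target. There are 200 camera calls.

## Working session

There is one attempt and no reset: what is moved stays moved. The work goes in short steps, Python scripts to look and compute and a shell command to move; the robot and the scene stay as the last step left them, time stands still between calls to the robot, and variables do not carry over. Pictures are saved under pics/ and viewed, at most 10 in all, crops included, and the job is handed in when it is done.

```bash
ls; mkdir -p pics; python3 - <<'E'
from plant import robot, read_camera
import cv2,numpy as np
s=robot.read_state();print(s)
for n in("scene","top"):
    c=read_camera(n);cv2.imwrite(f"pics/{n}0.png",c["image"]);print(n,c["K"].tolist(),np.round(c["extrinsics"],4).tolist())
E
```

```text
pics
{'t': 0.0, 'q': array([ 1.06259033e+00,  1.31132086e-01,  1.48927536e+00,  1.74063980e-05,
        1.52301296e+00, -8.54014838e-02]), 'dq': array([ 0.00188346,  0.00023268, -0.00104585, -0.00060794, -0.00100173,
        0.00098719]), 'joint_torque': array([ 1.57692673e-03, -5.59833884e+01, -4.91771185e+01,  7.68517004e-02,
        3.54469148e-02, -2.03731556e-04]), 'tool_pos': array([0.24588677, 0.54667491, 0.21760698]), 'orientation': array([-6.59089384e-01, -3.07111303e+00,  2.73704107e-03]), 'force': array([-0.01739872,  0.57992649,  0.55205077]), 'wrist_torque': array([ 0.01859437,  0.00339756, -0.00250204]), 'gripper_force': 0.0, 'opening': 0.09306689932481718}
scene [[505.4248094607385, 0.0, 306.2454600489141], [0.0, 505.4248094607385, 193.79049233790107], [0.0, 0.0, 1.0]] [[-0.3515, 0.9362, 0.005, 0.143], [0.5619, 0.2152, -0.7987, -0.2138], [-0.7488, -0.278, -0.6016, 1.7847], [0.0, 0.0, 0.0, 1.0]]
top [[406.1998721965933, 0.0, 318.05114712735076], [0.0, 406.1998721965933, 194.23117918187668], [0.0, 0.0, 1.0]] [[0.0146, -0.9996, -0.0256, 0.0433], [-0.9813, -0.0094, -0.192, 0.5663], [0.1917, 0.0279, -0.9811, 0.8808], [0.0, 0.0, 0.0, 1.0]]
```

View pics/top0.png

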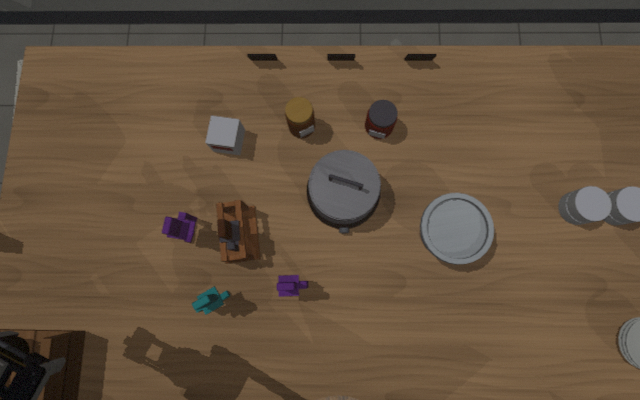

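View pics/scene0.png

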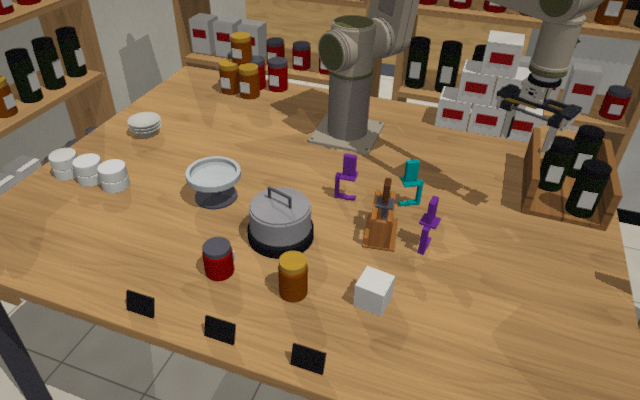

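The top view shows the stand and lifter at about (237,231), the pot with lid at (344,188) and the rest at (457,229). The purple and turquoise objects are decoys. I'll enlarge crops of both views.

```bash
python3 - <<'E'
import cv2
def crop(n,o,x0,x1,y0,y1,k):
    i=cv2.imread(f"pics/{n}0.png")[y0:y1,x0:x1]
    i=cv2.resize(i,None,fx=k,fy=k,interpolation=cv2.INTER_CUBIC);i=cv2.convertScaleAbs(i,alpha=1.6,beta=15)
    for a in range(x0-x0%20+20,x1,20):cv2.putText(i,str(a),((a-x0)*k,10),0,.35,(0,255,255));cv2.line(i,((a-x0)*k,12),((a-x0)*k,18),(0,255,255))
    for a in range(y0-y0%20+20,y1,20):cv2.putText(i,str(a),(0,(a-y0)*k+4),0,.35,(0,255,255));cv2.line(i,(26,(a-y0)*k),(32,(a-y0)*k),(0,255,255))
    cv2.imwrite(f"pics/{o}.png",i)
crop("top","topc",200,397,140,275,4)
crop("scene","scenec",170,430,145,320,3)
E
```

```text
(no output)
```

View pics/topc.png

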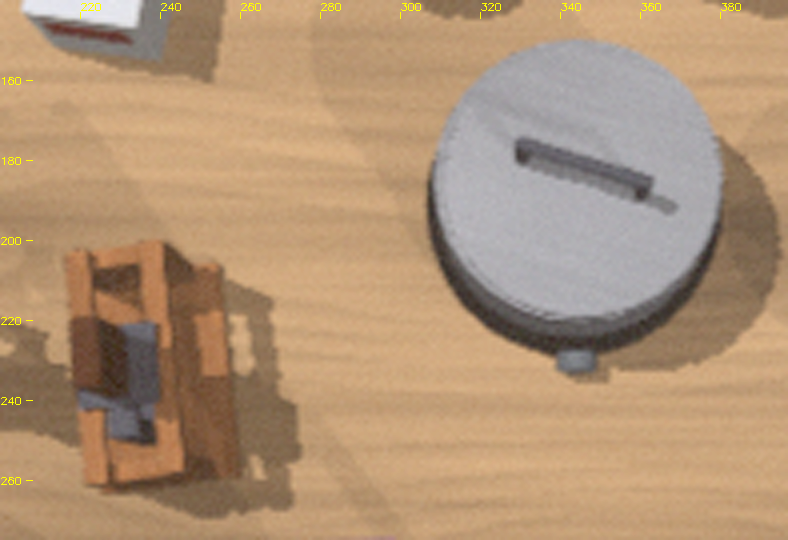

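View pics/scenec.png

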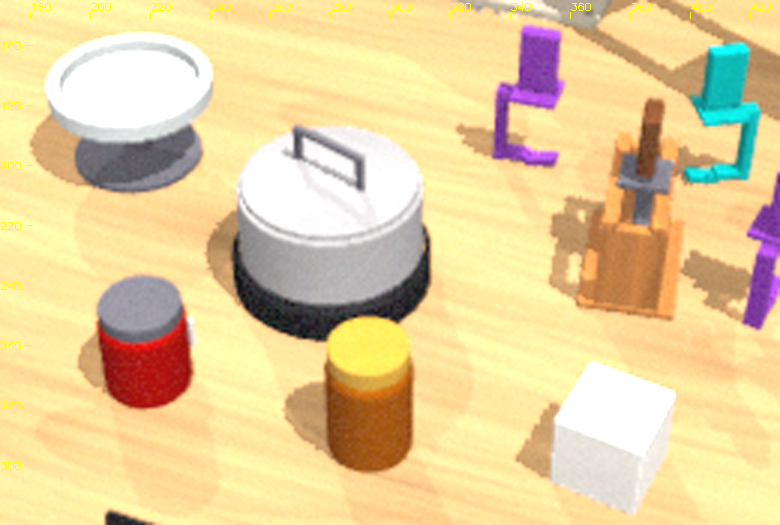

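```bash
cat > h.py <<'E'
import numpy as np,cv2,math
K={"scene":np.array([[505.425,0,306.245],[0,505.425,193.79],[0,0,1]]),"top":np.array([[406.2,0,318.051],[0,406.2,194.231],[0,0,1]])}
E={"scene":np.array([[-0.3515,0.9362,0.005,0.143],[0.5619,0.2152,-0.7987,-0.2138],[-0.7488,-0.278,-0.6016,1.7847]]),
"top":np.array([[0.0146,-0.9996,-0.0256,0.0433],[-0.9813,-0.0094,-0.192,0.5663],[0.1917,0.0279,-0.9811,0.8808]])}
def bp(n,u,v,z,K_=None,E_=None):
    k=K[n] if K_ is None else K_; e=E[n] if E_ is None else E_
    d=e[:,:3].T@np.linalg.inv(k)@[u,v,1]; c=-e[:,:3].T@e[:,3]
    return c+d*(z-c[2])/d[2]
def pr(n,P,K_=None,E_=None):
    k=K[n] if K_ is None else K_; e=E[n] if E_ is None else E_
    q=(np.asarray(P)@e[:,:3].T+e[:,3])@k.T; return q[:,:2]/q[:,2:]
def T(P,x,y,yaw,z=0):
    c,s=math.cos(yaw),math.sin(yaw);P=np.asarray(P,float);return P@np.array([[c,-s,0],[s,c,0],[0,0,1]]).T+[x,y,z]
def box(a,b): return np.array([[x,y,z] for x in(a[0],b[0]) for y in (a[1],b[1]) for z in(a[2],b[2])])
ED=[(0,1),(2,3),(4,5),(6,7),(0,2),(1,3),(4,6),(5,7),(0,4),(1,5),(2,6),(3,7)]
m=.001
LIFT=[box((-18*m,-8*m,-30*m),(18*m,8*m,30*m)),box((-22*m,-22*m,-41*m),(22*m,22*m,-35*m)),box((-38*m,-8*m,-121*m),(-28*m,8*m,-41*m))]
E
cat > a.py <<'E'
from h import *
P=lambda *a:print(*[np.round(x,4) if not isinstance(x,str) else x for x in a])
P("lid top: sides",bp("top",308.5,187,.102),bp("top",380.5,187,.102),"top",bp("top",344,150,.102))
P("loop",bp("top",329.5,176,.146),bp("top",362,185.5,.146)," scene",bp("scene",268.5,188.5,.146),bp("scene",290.5,198.5,.146))
P("lid scene L,R", bp("scene",249,212,.103),bp("scene",311,212,.103))
P("stand rail corners",bp("top",217,203,.1),bp("top",240.5,200,.1),bp("top",222,261,.1),bp("top",246,258,.1))
P("grip top",bp("top",222,229,.171),bp("scene",388,179,.171))
P("rest foot scene",bp("scene",215.5,194,0.01))
# rest dish height from stereo: centre of rim ellipse
for z in(.05,.06,.07,.08,.09,.1,.11,.12):P(str(z),bp("top",457,229,z),bp("scene",213.7,175,z),bp("top",493.5,229,z)-bp("top",420.5,229,z))
E
python3 a.py
```

```text
lid top: sides [0.5726 0.0701 0.102 ] [ 0.574  -0.0876  0.102 ] top [ 0.6577 -0.0076  0.102 ]
loop [0.5871 0.0242 0.146 ] [ 0.5674 -0.0436  0.146 ]  scene [ 0.5788 -0.0378  0.146 ] [0.5974 0.0295 0.146 ]
lid scene L,R [ 0.6344 -0.0683  0.103 ] [0.5788 0.0768 0.103 ]
stand rail corners [0.5352 0.2708 0.1   ] [0.5424 0.2192 0.1   ] [0.4096 0.2521 0.1   ] [0.4167 0.2009 0.1   ]
grip top [0.4707 0.2374 0.171 ] [0.4657 0.24   0.171 ]
rest foot scene [ 0.4923 -0.2518  0.01  ]
0.05 [ 0.4897 -0.2651  0.05  ] [ 0.4575 -0.2722  0.05  ] [ 0.0019 -0.1636  0.    ]
0.06 [ 0.4886 -0.2619  0.06  ] [ 0.4698 -0.2642  0.06  ] [ 0.0019 -0.1619  0.    ]
0.07 [ 0.4875 -0.2588  0.07  ] [ 0.4821 -0.2563  0.07  ] [ 0.0019 -0.1601  0.    ]
0.08 [ 0.4864 -0.2557  0.08  ] [ 0.4944 -0.2483  0.08  ] [ 0.0019 -0.1583  0.    ]
0.09 [ 0.4852 -0.2525  0.09  ] [ 0.5067 -0.2403  0.09  ] [ 0.0019 -0.1565  0.    ]
0.1 [ 0.4841 -0.2494  0.1   ] [ 0.519  -0.2323  0.1   ] [ 0.0018 -0.1548  0.    ]
0.11 [ 0.483  -0.2463  0.11  ] [ 0.5313 -0.2243  0.11  ] [ 0.0018 -0.153   0.    ]
0.12 [ 0.4819 -0.2432  0.12  ] [ 0.5436 -0.2163  0.12  ] [ 0.0018 -0.1512  0.    ]
```

```bash
cat > b.py <<'E'
from h import *
out=[]
for n,(x0,x1,y0,y1) in {"top":(195,265,190,270),"scene":(355,405,170,255)}.items():
  row=[]
  for fl in (None,0,math.pi):
    k=6 if n=="top" else 5
    i=cv2.imread(f"pics/{n}0.png")[y0:y1,x0:x1];i=cv2.convertScaleAbs(cv2.resize(i,None,fx=k,fy=k,interpolation=cv2.INTER_CUBIC),alpha=1.5,beta=15)
    yaw=math.radians(8.2)
    if fl is not None:
      for B,c in zip(LIFT,((0,255,255),(0,255,0),(255,0,255))):
        q=(pr(n,T(B,.474,.2375,yaw+fl,.141))-[x0,y0])*k
        for a,b in ED:cv2.line(i,tuple(int(t) for t in q[a]),tuple(int(t) for t in q[b]),c,1)
    row.append(cv2.resize(i,None,fx=.6,fy=.6,interpolation=cv2.INTER_AREA))
  out.append(np.hstack(row))
w=max(o.shape[1] for o in out)
cv2.imwrite("pics/ov.png",np.vstack([np.pad(o,((0,0),(0,w-o.shape[1]),(0,0))) for o in out]))
E
python3 b.py
```

```text
(no output)
```

View pics/ov.png

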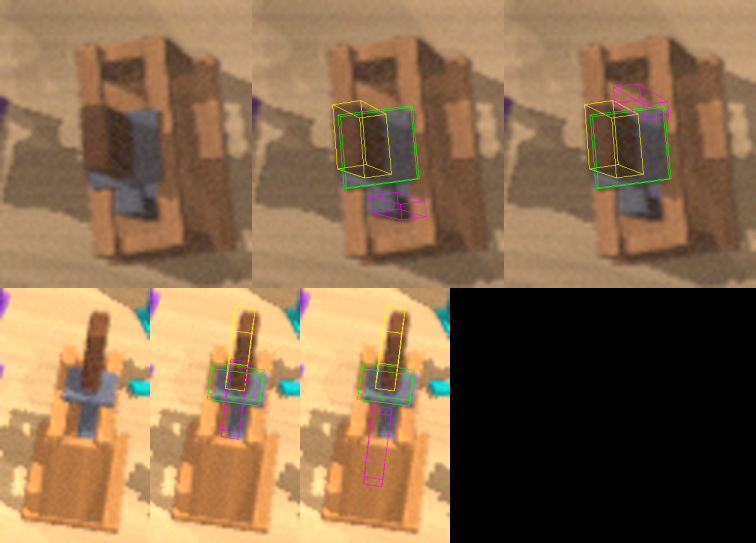

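The +x hypothesis fits, so the hook's back is on the world −x side with stand yaw ≈8.2°. The lifter is at about (0.473, 0.237), the lid at (0.581, −0.008) with yaw ≈−16°, and the rest at about (0.487, −0.256) with its top near 0.075. I'll go above the lifter.

```bash
python3 -m inch '[15,-20,20,4,45, 38,-52,40,10,45, 62,-84,60,16,45, 86,-116,60,22,45, 110,-148,60,28,45, 134,-182,60,32.4,45, 158,-216,60,32.4,45, 182,-248,60,32.4,45, 206,-280,60,32.4,45, 227,-310,60,32.4,45]' 20; python3 -m inch '[0,0,0,0,45,0,0,0,0,45]'
cat > w.py <<'E'
import sys
from h import *
from plant import robot,read_camera
from scipy.spatial.transform import Rotation as R
s=robot.read_state();c=read_camera("wrist");cv2.imwrite(f"pics/{sys.argv[1]}.png",c["image"])
W=np.eye(4);W[:3,:3]=R.from_rotvec(s["orientation"]).as_matrix();W[:3,3]=s["tool_pos"]
X=np.linalg.inv(W@c["mount"])[:3]
np.savez(f"pics/{sys.argv[1]}.npz",K=c["K"],X=X);print(s["t"],s["tool_pos"],s["orientation"],s["force"])
E
python3 w.py w1
```

```text
t: 0.93
tool_pos: [0.4741, 0.235, 0.2783]
orientation: [0.223, -3.133, 0.0]
force: [0.4, 0.6, -0.2]
opening: 0.0419
gripper_force: 0.0
t: 1.1
tool_pos: [0.4738, 0.2354, 0.278]
orientation: [0.218, -3.133, 0.0]
force: [-0.5, 1.0, 0.2]
opening: 0.0416
gripper_force: 0.0
1.1 [0.47381565 0.23543488 0.27802221] [ 2.17637248e-01 -3.13294520e+00  4.72259164e-04] [-0.54173552  1.03685593  0.19450334]
```

View pics/w1.png

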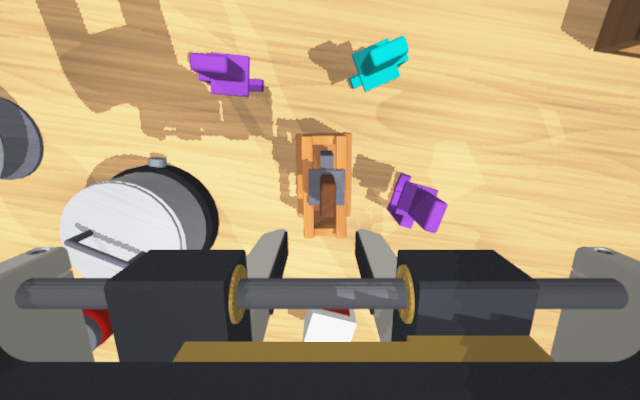

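The wrist view shows the flange at about (308–344, 168–204), the hook's back above it (near the robot), and the grip running from (328,175) to (328,212).

```bash
python3 - <<'E'
from h import *
d=np.load("pics/w1.npz");K_,X=d["K"],d["X"]
g=lambda u,v,z:bp(0,u,v,z,K_,X)
P=[g(308.5,169,.106),g(343.5,168.5,.106),g(308.5,204,.106),g(344.5,204,.106)]
print(np.round(P,4),np.mean(P,0))
r=[g(296.5,133,.1),g(352,132,.1),g(302,237,.1),g(348,237,.1)];print(np.round(r,4),np.mean(r,0))
for xx,yy in((.473,.2365),):
  for B in LIFT[:2]:print(np.round(pr(0,T(B,xx,yy,math.radians(8.2),.141),K_,X)))
i=cv2.imread("pics/w1.png")
for B,c in zip(LIFT,((0,255,255),(0,255,0),(255,0,255))):
  q=pr(0,T(B,.473,.2365,math.radians(8.2),.141),K_,X).astype(int)
  for a,b in ED:cv2.line(i,q[a].tolist(),q[b].tolist(),c,1)
cv2.imwrite("pics/w1o.png",cv2.resize(i[110:260,240:420],None,fx=4,fy=4))
E
```

```text
[[0.4557 0.2173 0.106 ]
 [0.4494 0.2583 0.106 ]
 [0.4983 0.2227 0.106 ]
 [0.4923 0.2664 0.106 ]] [0.47390463 0.24116294 0.106     ]
[[0.4166 0.1979 0.1   ]
 [0.4065 0.262  0.1   ]
 [0.5447 0.22   0.1   ]
 [0.5366 0.2785 0.1   ]] [0.47608287 0.23957292 0.1       ]
[[316. 171.]
 [314. 181.]
 [329. 171.]
 [331. 181.]
 [316. 201.]
 [315. 216.]
 [329. 201.]
 [331. 216.]]
[[304. 167.]
 [304. 167.]
 [341. 166.]
 [341. 167.]
 [305. 202.]
 [305. 203.]
 [340. 202.]
 [341. 203.]]
```

View pics/w1o.png

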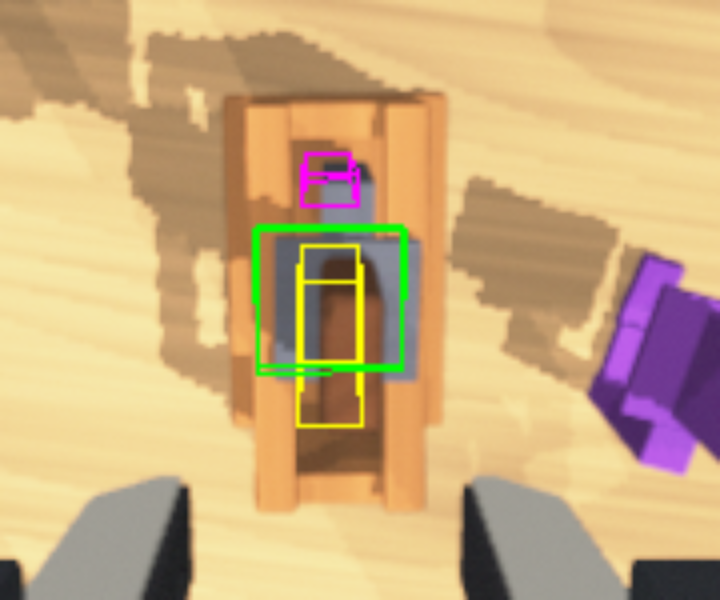

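```bash
python3 -m inch '[0.5,4.5,-35,0,45, 0.5,4.5,-70,0,45, 0.5,4.5,-105,0,45, 0.5,4.5,-130,0,45, 0.5,4.5,-148,0,45, 0.5,4.5,-153,0,45, 0.5,4.5,-153,0,45, 0.5,4.5,-153,0,0, 0.5,4.5,-153,0,0, 0.5,4.5,-153,0,0]' 40; python3 -m inch '[0,0,0,0,0,0,0,0,0,0,0,0,0,0,0]'
```

```text
t: 1.98
tool_pos: [0.4748, 0.2424, 0.1276]
orientation: [-0.224, 3.131, 0.002]
force: [-0.1, 0.4, 0.1]
opening: 0.0264
gripper_force: 0.0
t: 2.23
tool_pos: [0.4744, 0.242, 0.1269]
orientation: [-0.224, 3.132, 0.001]
force: [-1.1, -0.5, 5.4]
opening: 0.0159
gripper_force: 40.0
```

```bash
python3 -m inch '[0,0,8,0,0, 0,0,25,0,0, 0,0,45,0,0, 0,0,65,0,0, 0,0,85,0,0, 0,0,105,0,0, 0,0,125,0,0, 0,0,140,0,0, 0,0,145,0,0, 0,0,145,0,0]'; python3 -m inch '[0,0,0,0,0,0,0,0,0,0,0,0,0,0,0,0,0,0,0,0]'; python3 w.py w2; python3 - <<'E'
from h import *
from plant import read_camera
i=read_camera("scene")["image"];cv2.imwrite("pics/s2.png",i)
E
```

```text
t: 3.07
tool_pos: [0.4743, 0.2418, 0.2722]
orientation: [-0.224, 3.131, 0.001]
force: [-0.0, 0.9, -2.2]
opening: 0.0159
gripper_force: 40.0
t: 3.4
tool_pos: [0.4731, 0.2415, 0.2693]
orientation: [0.224, -3.132, 0.001]
force: [-0.5, 1.0, -2.2]
opening: 0.0153
gripper_force: 40.0
3.4 [0.47313078 0.24147406 0.26933275] [ 2.23807177e-01 -3.13158453e+00  9.87117348e-04] [-0.46419069  0.99206275 -2.23215598]
```

```bash
python3 -m inch '[3,-15,5,-2,0, 7,-40,5,-5,0, 11,-66,5,-8,0, 15,-94,5,-11,0, 19,-122,5,-14,0, 23,-150,5,-17,0, 27,-178,5,-20,0, 31,-204,5,-22,0, 34,-222,5,-24,0, 36,-229,5,-24.2,0]'; python3 -m inch '[0,0,0,0,0,0,0,0,0,0,0,0,0,0,0,0,0,0,0,0]'; python3 w.py w3; python3 - <<'E'
from h import *
from plant import read_camera
a=read_camera("scene")["image"];cv2.imwrite("pics/s3.png",a)
b=cv2.imread("pics/w3.png")
cv2.imwrite("pics/v3.png",np.vstack([cv2.convertScaleAbs(cv2.resize(a[110:260,200:400],None,fx=3,fy=3,interpolation=cv2.INTER_CUBIC)[:300],alpha=1.2),b[0:300,20:620]]))
E
```

```text
t: 4.33
tool_pos: [0.5098, 0.0102, 0.2754]
orientation: [-0.444, -3.11, 0.001]
force: [0.2, 0.5, -1.3]
opening: 0.0161
gripper_force: 40.0
t: 4.67
tool_pos: [0.5096, 0.0138, 0.2756]
orientation: [-0.435, -3.111, -0.0]
force: [-0.9, -0.1, -1.5]
opening: 0.0157
gripper_force: 40.0
4.6667 [0.50956579 0.01381074 0.27559329] [-4.34920857e-01 -3.11117709e+00 -4.94821468e-04] [-0.93172995 -0.09865804 -1.51187188]
```

View pics/v3.png

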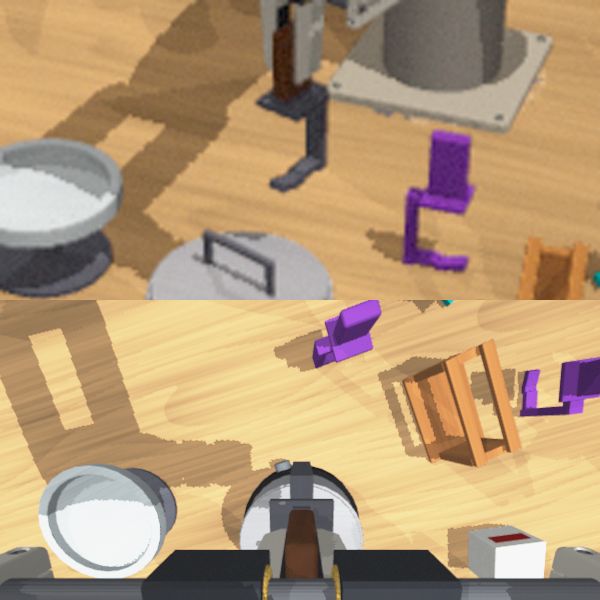

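The lifter is held level, prong pointing +x and ahead of the lid's loop. I'll triangulate the loop ends from both cameras, and check the camera bias against the held lifter, whose pose is known.

```bash
python3 - <<'E'
from h import *
Pm={n:K[n]@E[n] for n in K}
def tri(a,b):
    X=cv2.triangulatePoints(Pm["top"],Pm["scene"],np.array(a,float).reshape(2,1),np.array(b,float).reshape(2,1)).ravel();X=X[:3]/X[3]
    print(np.round(X,4),"res",pr("top",[X])[0]-a,pr("scene",[X])[0]-b);return X
a=tri((329.5,176),(290.5,198.5));b=tri((362,185.5),(268.5,188.5));print("mid",(a+b)/2)
# ellipse fits by brightness/saturation: lid and rest in top & scene
for n,(x0,x1,y0,y1) in {"top":(410,505,185,275),"scene":(180,248,150,200)}.items():
    i=cv2.imread(f"pics/{n}0.png")[y0:y1,x0:x1];h=cv2.cvtColor(i,cv2.COLOR_BGR2HSV)
    m=((h[...,1]<60)&(h[...,2]>110)).astype(np.uint8)
    c=max(cv2.findContours(m,0,1)[0],key=cv2.contourArea);e=cv2.fitEllipse(cv2.convexHull(c));print(n,"rest",e[0][0]+x0,e[0][1]+y0,e[1],cv2.boundingRect(c))
i=cv2.imread("pics/top0.png")[140:240,295:395];h=cv2.cvtColor(i,cv2.COLOR_BGR2HSV)
m=((h[...,1]<50)&(h[...,2]>75)).astype(np.uint8);c=max(cv2.findContours(m,0,1)[0],key=cv2.contourArea);e=cv2.fitEllipse(cv2.convexHull(c));print("lid",e[0][0]+295,e[0][1]+140,e[1],cv2.boundingRect(c))
# lifter predicted in s3: tip top end, flange, back foot
yaw=math.radians(-16)
print(pr("scene",T([[.025,0,-.107],[-.038,-.008,-.121],[-.038,.008,-.121],[-.038,.008,-.041],[.022,-.022,-.038],[.022,.022,-.038]],.5096,.0138,yaw,.2896)))
E
```

```text
[0.5886 0.0251 0.1386] res [-0.45179973  0.15598373] [-0.26229167 -0.02170122]
[ 0.5689 -0.0433  0.1378] res [-0.45396596  0.16564675] [-0.25586427 -0.03490831]
mid [ 0.57875961 -0.00910205  0.13824522]
top rest 457.5326385498047 227.69001388549805 (69.56466674804688, 73.2918472290039) (12, 7, 72, 72)
scene rest 212.75577926635742 173.6908950805664 (36.21583938598633, 56.951541900634766) (5, 6, 56, 36)
lid 343.95299530029297 184.41144943237305 (69.72633361816406, 71.65033721923828) (14, 10, 72, 70)
[[291.4831844  170.64587012]
 [303.90451985 163.17967415]
 [308.81643346 165.22244467]
 [309.07299518 138.71869264]
 [284.82672301 143.89703394]
 [299.06015019 149.62312051]]
```

```bash
python3 -m inch '[-0.5,-2,-8,0,0, -0.5,-2,-20,0,0, -0.5,-2,-32,0,0, -0.5,-2,-43,0,0, -0.5,-2,-50,0,0, -0.5,-2,-51.5,0,0, -0.5,-2,-51.5,0,0, -0.5,-2,-51.5,0,0]'; python3 -m inch '[0,0,0,0,0,0,0,0,0,0]';python3 -m inch '[4,-1,0,0,0, 10,-3,0,0,0, 16,-4.5,0,0,0, 22,-6,0,0,0, 28,-8,0,0,0, 34,-10,0,0,0, 37,-10.5,0,0,0, 37,-10.5,0,0,0, 37,-10.5,0,0,0]'
```

```text
t: 5.43
tool_pos: [0.5093, 0.0106, 0.2243]
orientation: [0.438, 3.111, -0.0]
force: [-0.0, -0.4, -2.1]
opening: 0.0157
gripper_force: 40.0
t: 5.6
tool_pos: [0.5096, 0.0106, 0.225]
orientation: [0.438, 3.11, 0.0]
force: [-0.0, -0.5, -2.3]
opening: 0.0161
gripper_force: 40.0
t: 6.35
tool_pos: [0.5462, 0.0001, 0.2239]
orientation: [-0.438, -3.11, 0.0]
force: [0.0, -0.3, -2.2]
opening: 0.0159
gripper_force: 40.0
```

```bash
python3 - <<'E'
from h import *
from plant import read_camera
a=read_camera("scene")["image"];b=read_camera("top")["image"];cv2.imwrite("pics/s4.png",a);cv2.imwrite("pics/t4.png",b)
f=lambda i,x,y:cv2.convertScaleAbs(cv2.resize(i[y:y+70,x:x+100],None,fx=8,fy=8,interpolation=cv2.INTER_CUBIC)[:, :],alpha=1.4)
v=np.vstack([f(a,235,155)[:,:],])
w=f(b,300,150)
cv2.imwrite("pics/v4.png",np.vstack([cv2.resize(v,(430,300)),cv2.resize(w,(430,300))]))
E
```

```text
(no output)
```

View pics/v4.png

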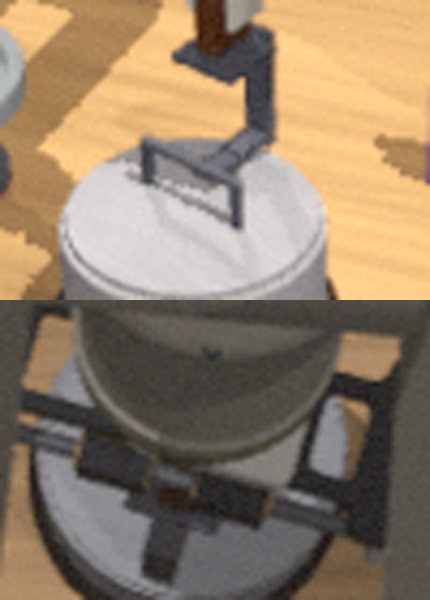

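```bash
python3 - <<'E'
from h import *
y=math.radians(-16)
print("bar ends top pred",pr("scene",T([[0,-.034,.046],[0,.034,.046],[0,0,.046]],.579,-.0085,y,.1)))
B=T([[.025,-.008,-.107],[.025,.008,-.107],[.022,-.022,-.035],[-.022,.022,-.035],[-.038,.008,-.041],[-.038,.008,-.121]],.5462,.0001,y,.238)
print("lifter pred tipL,tipR,flangeL, flangeback, back top, foot\n",(pr("scene",B)),"\ncrop\n",(pr("scene",B)-[235,155])*4.29)
E
python3 - <<'E'
import cv2
a=cv2.imread("pics/s4.png")[180:202,262:300]
g=cv2.cvtColor(a,cv2.COLOR_BGR2GRAY)
print("     "+" ".join(f"{x:3d}" for x in range(262,300)))
for r,l in enumerate(g):print(180+r," ".join(f"{v:3d}" for v in l))
E
```

```text
bar ends top pred [[268.76537774 186.2196904 ]
 [289.88681764 195.97418628]
 [279.19173216 191.03488442]]
lifter pred tipL,tipR,flangeL, flangeback, back top, foot
 [[278.87484413 192.85673851]
 [283.79784025 195.14200127]
 [274.43580696 166.94399746]
 [299.3695979  164.99715074]
 [298.79274303 162.30920043]
 [298.91076649 187.80786566]] 
crop
 [[188.2230813  162.40540819]
 [209.34273468 172.20918545]
 [169.17961187  51.23974911]
 [276.14557501  42.88777669]
 [273.67086761  31.35646986]
 [274.17718824 140.7457437 ]]
     262 263 264 265 266 267 268 269 270 271 272 273 274 275 276 277 278 279 280 281 282 283 284 285 286 287 288 289 290 291 292 293 294 295 296 297 298 299
180 140 140 136 136 132 132 131 132 135 136 140 140 143 142 141 142 142 142 142 142 142 143 142 141 141 142 140 139 138 126  70  43  45  43  51  53  75 120
181 144 140 137 137 133 135 131 132 132 132 132 135 135 138 141 140 143 144 144 144 143 145 147 144 144 146 145 144 144 130  68  45  51  46  50  56  74 115
182 137 136 137 135 139 138 138 139 139 137 134 135 133 136 133 134 137 139 141 144 144 145 146 146 148 147 1
[... 2310 characters left out ...]
  96  92  76  68  68  59  64  73  84  96 116 141 142 138 141 139 139 141 140
198 155 154 155 152 147 143 134 112 118  91 113 121 121 119 133 117 134 100 103 101 100  96  85  99 122  97  67  67  75 106 139 141 143 139 140 142 143 142
199 155 154 154 155 156 156 149 138 140 133 135 107 103 109 128 146 150 142 139 131 102 111 129 132 139 128  81  52  62 102 140 141 142 141 139 140 142 140
200 155 155 155 156 154 156 152 141 140 142 144 144 134 106 110 122 123 134 152 149 138 135 143 140 143 134  84  53  65 103 147 144 144 148 150 148 144 141
201 157 157 156 155 154 154 153 149 138 140 143 149 152 143 138 102 105 113 121 124 145 139 140 140 143 136  84  52  66 108 151 149 151 152 152 149 144 143
```

Bar and lifter both match the predicted pixels within about 1 px, so the vertical clearance is good. I'll slide in slowly.

```bash
python3 -m inch '[3,-1,0,0,0, 6,-1.5,0,0,0, 9,-2.5,0,0,0, 12,-3.5,0,0,0, 14,-4,0,0,0, 14,-4,0,0,0]';python3 -m inch '[3,-1,0,0,0, 6,-1.5,0,0,0, 9,-2.5,0,0,0, 12,-3.5,0,0,0, 15,-4,0,0,0, 18,-4.5,0,0,0, 19,-5,0,0,0, 19,-5,0,0,0, 19,-5,0,0,0]'
```

```text
t: 6.95
tool_pos: [0.5606, -0.004, 0.2241]
orientation: [0.438, 3.111, -0.0]
force: [0.1, -0.2, -2.1]
opening: 0.0159
gripper_force: 40.0
t: 7.7
tool_pos: [0.5792, -0.0088, 0.2241]
orientation: [-0.438, -3.111, 0.0]
force: [-0.4, -0.7, -2.7]
opening: 0.0158
gripper_force: 40.0
```

```bash
python3 -m inch '[0,0,2,0,0,0,0,4,0,0,0,0,6,0,0,0,0,8,0,0,0,0,8,0,0,0,0,8,0,0]';python3 -m inch '[0,0,0.7,0,0,0,0,1.4,0,0,0,0,2,0,0,0,0,2.7,0,0,0,0,3.3,0,0,0,0,4,0,0,0,0,4,0,0]';python3 -m inch '[0,0,0.5,0,0,0,0,1,0,0,0,0,1.5,0,0,0,0,2,0,0,0,0,2.5,0,0,0,0,3,0,0,0,0,3,0,0]'
```

```text
t: 8.2
tool_pos: [0.5793, -0.0088, 0.2325]
orientation: [0.438, 3.11, 0.0]
force: [0.6, -0.6, -2.9]
opening: 0.0156
gripper_force: 40.0
t: 8.78
tool_pos: [0.5792, -0.0088, 0.2363]
orientation: [0.438, 3.111, -0.0]
force: [-0.7, 0.6, -1.6]
opening: 0.0156
gripper_force: 40.0
t: 9.37
tool_pos: [0.5789, -0.0088, 0.2388]
orientation: [-0.438, -3.11, 0.0]
force: [1.0, 0.1, -7.0]
opening: 0.0159
gripper_force: 40.0
```

```bash
python3 -m inch '[0,0,1,0,0,0,0,2,0,0,0,0,4,0,0,0,0,6,0,0,0,0,8,0,0,0,0,8,0,0]';python3 -m inch '[0,0,2,0,0,0,0,6,0,0,0,0,11,0,0,0,0,16,0,0,0,0,21,0,0,0,0,26,0,0,0,0,31,0,0,0,0,34,0,0,0,0,36,0,0,0,0,36,0,0]';python3 -m inch '[0,0,0,0,0,0,0,0,0,0,0,0,0,0,0,0,0,0,0,0,0,0,0,0,0,0,0,0,0,0,0,0,0,0,0,0,0,0,0,0]'; python3 - <<'E'
from h import *
from plant import read_camera,robot
print(robot.read_state()["force"],robot.read_state()["wrist_torque"])
a=read_camera("scene")["image"];cv2.imwrite("pics/s5.png",a)
# lid outline fit: bottom/side corners
h=cv2.cvtColor(a,cv2.COLOR_BGR2HSV)[120:215,240:325];m=((h[...,1]<50)&(h[...,2]>75)).astype(np.uint8)
c=max(cv2.findContours(m,0,1)[0],key=cv2.contourArea);e=cv2.fitEllipse(cv2.convexHull(c));print(e,cv2.boundingRect(c))
E
```

```text
t: 9.87
tool_pos: [0.5795, -0.0089, 0.2479]
orientation: [0.438, 3.11, 0.0]
force: [-0.6, -0.4, -7.3]
opening: 0.016
gripper_force: 40.0
t: 10.7
tool_pos: [0.5794, -0.0088, 0.2838]
orientation: [0.438, 3.11, 0.0]
force: [0.1, -0.4, -6.5]
opening: 0.0157
gripper_force: 40.0
t: 11.37
tool_pos: [0.5792, -0.0088, 0.2831]
orientation: [-0.438, -3.111, -0.0]
force: [0.1, -0.2, -6.3]
opening: 0.0157
gripper_force: 40.0
[ 0.06033896 -0.17470301 -6.25731211] [ 0.05024988 -0.03429527  0.00474775]
((38.857078552246094, 80.78400421142578), (57.879783630371094, 67.19251251220703), 85.58406066894531) (9, 52, 62, 43)
```

The lid hangs level (about 4.1 N) and clear of the warmer. Next I'll refine the rest by fitting the dish silhouette in the top, scene and wrist images.

```bash
python3 - <<'E'
from h import *
from scipy.optimize import least_squares
d=np.load("pics/w3.npz")
V={"top":("top0",(410,505,185,275),K["top"],E["top"]),"scene":("scene0",(180,248,150,200),K["scene"],E["scene"]),"wrist":("w3",(40,190,150,300),d["K"],d["X"])}
ph=np.linspace(0,2*np.pi,72,endpoint=False);D=np.c_[np.cos(ph),np.sin(ph)]
H={}
for n,(f,(x0,x1,y0,y1),k,x) in V.items():
    i=cv2.imread(f"pics/{f}.png")[y0:y1,x0:x1];h=cv2.cvtColor(i,cv2.COLOR_BGR2HSV)
    m=((h[...,1]<60)&(h[...,2]>110)).astype(np.uint8)
    c=max(cv2.findContours(m,0,1)[0],key=cv2.contourArea).reshape(-1,2)+[x0,y0]
    H[n]=(D@c.T).max(1)+.4; print(n,c.min(0),c.max(0))
C=np.c_[.078*np.cos(ph),.078*np.sin(ph),0*ph]
def res(p,views):
    r=[]
    for n in views:
        k,x=V[n][2:];P=np.vstack([C+[p[0],p[1],p[2]],C+[p[0],p[1],p[2]-p[3]]])
        r.append((D@pr(0,P,k,x).T).max(1)-H[n])
    return np.concatenate(r)
for vs in(("top","scene"),("top","wrist"),("top","scene","wrist"),("scene","wrist")):
    s=least_squares(res,[.487,-.255,.08,.015],args=(vs,),loss="soft_l1",bounds=([.4,-.35,.03,0],[.6,-.15,.13,.05]));print(vs,np.round(s.x,4),np.sqrt(np.mean(s.fun**2)))
E
```

```text
top [422 192] [493 263]
scene [185 156] [240 191]
wrist [ 58 163] [189 278]
('top', 'scene') [ 0.4897 -0.2541  0.0908  0.0168] 0.6723295781476174
('top', 'wrist') [ 0.4907 -0.2567  0.0874  0.0355] 2.1219019306959335
('top', 'scene', 'wrist') [ 0.4899 -0.2527  0.0913  0.0207] 2.526444861580485
('scene', 'wrist') [ 0.4899 -0.2509  0.0928  0.0224] 2.644380033286461
```

```bash
python3 -m inch '[-1,-2,3,0,0, -2,-6,5,0,0, -5,-13,7,0,0, -8,-23,7,0,0, -13,-36,7,0,0, -18,-50,7,0,0, -23,-64,7,0,0, -28,-78,7,0,0, -33,-92,7,0,0, -38,-106,7,0,0]'; python3 -m inch '[-5,-14,0,0,0, -10,-28,0,0,0, -15,-42,0,0,0, -21,-56,0,0,0, -27,-72,0,0,0, -33,-88,0,0,0, -38,-102,0,0,0, -43,-115,0,0,0, -47,-125,0,0,0, -49,-132,0,0,0]';python3 -m inch '[-1,-3,0,0,0,-2,-6,0,0,0,-2.3,-7.2,0,0,0,-2.3,-7.2,0,0,0,-2.3,-7.2,0,0,0,-2.3,-7.2,0,0,0,-2.3,-7.2,0,0,0,-2.3,-7.2,0,0,0]'; python3 - <<'E'
from h import *
from plant import read_camera,robot
print(robot.read_state()["tool_pos"])
a=read_camera("scene")["image"];b=read_camera("top")["image"];cv2.imwrite("pics/s6.png",a);cv2.imwrite("pics/t6.png",b)
f=lambda i,x,y:cv2.convertScaleAbs(cv2.resize(i[y:y+100,x:x+130],None,fx=4.5,fy=4.5,interpolation=cv2.INTER_CUBIC),alpha=1.2)
cv2.imwrite("pics/v6.png",cv2.resize(np.vstack([f(a,150,110)[:,:],f(b,395,170)]),(390,600)))
E
```

```text
t: 12.25
tool_pos: [0.5402, -0.1168, 0.2901]
orientation: [-0.439, -3.111, 0.001]
force: [0.3, -0.9, -7.9]
opening: 0.0156
gripper_force: 40.0
t: 13.08
tool_pos: [0.4909, -0.2487, 0.2901]
orientation: [-0.441, -3.11, 0.001]
force: [-0.7, 0.6, -7.0]
opening: 0.0161
gripper_force: 40.0
t: 13.75
tool_pos: [0.49, -0.2537, 0.2901]
orientation: [0.437, 3.111, 0.0]
force: [0.6, 0.1, -7.4]
opening: 0.0158
gripper_force: 40.0
[ 0.49001656 -0.25369332  0.29013775]
```

```bash
python3 -m inch '[0,0,-2,0,0,0,0,-6,0,0,0,0,-11,0,0,0,0,-17,0,0,0,0,-23,0,0,0,0,-29,0,0,0,0,-33,0,0,0,0,-35,0,0,0,0,-35,0,0,0,0,-35,0,0]'; python3 -m inch '[0,0,0,0,0,0,0,0,0,0,0,0,0,0,0]'; python3 - <<'E'
from h import *
from plant import read_camera,robot
print(robot.read_state()["tool_pos"])
a=read_camera("scene")["image"];b=read_camera("top")["image"];cv2.imwrite("pics/s6.png",a);cv2.imwrite("pics/t6.png",b)
def f(i,x,y,h):
  o=cv2.convertScaleAbs(cv2.resize(i[y:y+h,x:x+100],None,fx=5,fy=5,interpolation=cv2.INTER_CUBIC),alpha=1.2)
  for u in range(0,100,10):cv2.line(o,(u*5,0),(u*5,4 if (x+u)%50 else 10),(0,255,255))
  for u in range(0,h,10):cv2.line(o,(0,u*5),(4 if (y+u)%50 else 10,u*5),(0,255,255))
  return o
cv2.imwrite("pics/v6.png",np.vstack([f(a,165,135,65),f(b,410,180,55)]))
E
```

```text
t: 14.68
tool_pos: [0.4898, -0.254, 0.2551]
orientation: [-0.438, -3.111, -0.0]
force: [-0.2, 0.6, -6.8]
opening: 0.0157
gripper_force: 40.0
t: 14.93
tool_pos: [0.4901, -0.2541, 0.2556]
orientation: [0.438, 3.11, -0.001]
force: [-0.4, -0.4, -6.9]
opening: 0.016
gripper_force: 40.0
[ 0.49006085 -0.25414761  0.25559909]
```

View pics/v6.png

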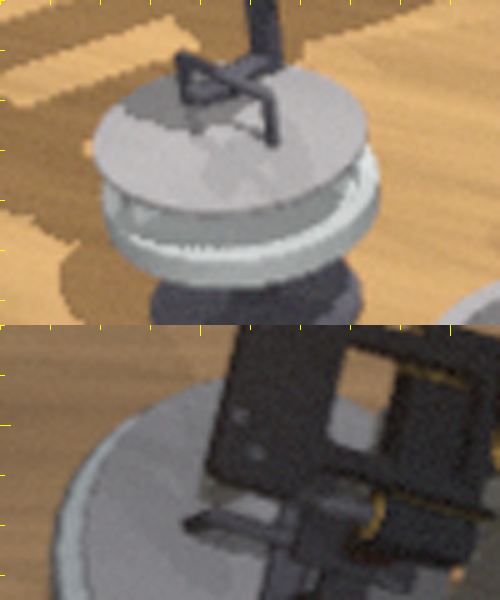

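```bash
python3 - <<'E'
from h import *
t=np.linspace(0,2*np.pi,720);c=np.c_[np.cos(t),np.sin(t),0*t]
for nm,r,z,x,y in(("lid",.076,.119,.490,-.254),("dish",.078,.089,.490,-.254)):
  for n in("scene","top"):
    p=pr(n,c*r+[x,y,z]);print(nm,n,p.min(0),p.max(0))
i=cv2.imread("pics/t6.png");g=cv2.cvtColor(i,cv2.COLOR_BGR2GRAY)
for r in(215,220,225,230,235,240):print(r,g[r,412:438])
E
```

```text
lid scene [183.56258455 147.98429897] [238.47628483 177.97029895]
lid top [425.33140703 189.73497516] [498.69402505 262.02865905]
dish scene [184.34124524 156.26810166] [239.97752107 187.4263226 ]
dish top [421.18165516 191.6075607 ] [493.92742896 263.37783108]
215 [ 99  99  98 101 100  98  99  98  99  94  82 101 124 125 117 105 105 107
 104 106 105 106 103 103 102 101]
220 [103 103 103 102 105 102 104 104  92  73 105 129 127 125 109  97 110 108
 107 107 107 108 105 106 102 104]
225 [103 105 106 104 104 106 105  94  78 101 124 127 127 117 100 102 110 107
 107 108 108 107 106 109 109 108]
230 [101  98  95  97  98  97  96  88  70  87 114 127 127 123 107  95 109 109
 109 111 109 108 110 111 110 110]
235 [ 97 101 102 100 100 101  97  87  67  62  86 114 129 126 126 115  98 104
 110 110 109 108 107 110 110 109]
240 [103 103 105 102 104 103 104 102 102  84  60  65 104 129 128 125 124 113
  94 102 113 112 112 110 111 112]
```

```bash
python3 -m inch '[0,0.5,-2,0,0,0,1,-4,0,0,0,1.5,-6,0,0,0,1.5,-8,0,0,0,1.5,-10,0,0,0,1.5,-12,0,0,0,1.5,-14,0,0,0,1.5,-16,0,0,0,1.5,-16,0,0]'; python3 -m inch '[0,0,-1,0,0,0,0,-2,0,0,0,0,-3,0,0,0,0,-4,0,0,0,0,-5,0,0,0,0,-6,0,0,0,0,-6,0,0]'
```

```text
t: 15.78
tool_pos: [0.4897, -0.2524, 0.2385]
orientation: [-0.438, -3.11, -0.001]
force: [0.3, 0.5, -7.2]
opening: 0.016
gripper_force: 40.0
t: 16.37
tool_pos: [0.4897, -0.2525, 0.2328]
orientation: [-0.438, -3.111, -0.0]
force: [-0.3, -0.7, -6.7]
opening: 0.0157
gripper_force: 40.0
```

Still carrying the full weight, with the lid at about 0.094. I'll continue at 1 mm per row.

```bash
python3 -m inch '[0,0,-1,0,0,0,0,-2,0,0,0,0,-3,0,0,0,0,-4,0,0,0,0,-4,0,0]'; python3 -m inch '[0,0,-1,0,0,0,0,-2,0,0,0,0,-3,0,0,0,0,-3,0,0]'; python3 -m inch '[0,0,-1,0,0,0,0,-2,0,0,0,0,-2,0,0,0,0,-2,0,0]'
```

```text
t: 16.78
tool_pos: [0.4897, -0.2524, 0.2288]
orientation: [-0.438, -3.111, -0.0]
force: [-0.1, 0.6, -8.0]
opening: 0.0159
gripper_force: 40.0
t: 17.12
tool_pos: [0.4902, -0.2527, 0.2267]
orientation: [0.438, 3.11, -0.001]
force: [-0.2, 0.6, -3.7]
opening: 0.016
gripper_force: 40.0
t: 17.45
tool_pos: [0.4899, -0.2525, 0.2241]
orientation: [-0.438, -3.111, -0.0]
force: [0.3, -0.3, -2.3]
opening: 0.0158
gripper_force: 40.0
```

```bash
python3 -m inch '[0,0,-2,0,0,0,0,-4,0,0,0,0,-6,0,0,0,0,-8,0,0,0,0,-10,0,0,0,0,-10.5,0,0,0,0,-10.5,0,0]'; python3 - <<'E'
from h import *
from plant import read_camera
a=read_camera("scene")["image"];cv2.imwrite("pics/s7.png",a)
g=cv2.cvtColor(a,cv2.COLOR_BGR2GRAY)
t=np.linspace(0,2*np.pi,720);c=np.c_[np.cos(t),np.sin(t),0*t]
for r,z in((.076,.090),(.078,.0875)):p=pr("scene",c*r+[.490,-.2525,z]);print(p.min(0),p.max(0), p[p[:,0].argmin()],p[p[:,0].argmax()])
h=cv2.cvtColor(a,cv2.COLOR_BGR2HSV)[140:205,170:255];m=((h[...,1]<60)&(h[...,2]>110)).astype(np.uint8)
cc=max(cv2.findContours(m,0,1)[0],key=cv2.contourArea).reshape(-1,2)+[170,140];print(cc.min(0),cc.max(0),cc[cc[:,0].argmin()],cc[cc[:,0].argmax()],cc[cc[:,1].argmin()],cc[cc[:,1].argmax()])
print("loop pred",pr("scene",T([[0,-.034,.046],[0,.034,.046]],.490,-.2525,math.radians(-16),.088)))
for r in range(158,192,2):print(r,g[r,180:246:2])
E
```

```text
t: 18.03
tool_pos: [0.4897, -0.2524, 0.2132]
orientation: [-0.438, -3.11, -0.0]
force: [-0.4, -1.5, -1.7]
opening: 0.016
gripper_force: 40.0
[185.47911042 156.44844781] [239.71929047 186.81088855] [185.47911042 173.75146337] [239.71929047 169.49705268]
[184.87879553 156.79351973] [240.48934855 187.9884049 ] [184.87879553 174.55493233] [240.48934855 170.18318894]
[185 156] [240 191] [185 171] [240 176] [223 156] [202 191]
loop pred [[202.47404146 153.97582097]
 [219.90976059 161.99044287]]
158 [109 104 103 105 100 100  97  97  97  98 105  54  63  96  65  50  73  97
  98  65  51  50 143 145 149 149 148 147 146 147 149 148 150]
160 [100 101 104 107 104 105 105 104 104 106 105  69  53 106 105  98  59  73
  87 101  60  60 139 149 147 147 148 152 152 150 150 148 147]
162 [106 103 104 101 102 105 105 104 105 106 108  79  48 107 106 100  59  90
  68  70  79  98 151 152 150 150 149 149 150 147 145 147 151]
164 [100 101 102 104 137 105 105 109 108 111 108 102  72  84  71  78  62  55
  64  78  60 142 146 151 153 154 152 151 151 155 147 148 149]
166 [ 99  96  96 149 147 149 152 106 108 106 107 1
[... 1056 characters left out ...]
 143]
182 [ 99  99  99 102 105 132 106 132 154 155 156 155 154 155 154 157 158 155
 154 153 149 145 138 121 142 137 133 128 121 142 147 144 140]
184 [107 106 102  95 102 110 123 124 115 116 130 150 155 150 153 153 153 153
 147 130 122 128 155 136 136 131 131 131 139 145 143 146 148]
186 [153 137 108 107 107 107 112 116 125 126 121 139 134 139 128 123 143 146
 156 139 142 138 136 131 132 130 105 134 153 153 148 143 145]
188 [158 107 105 106 104 105 106 113 120 125 128 130 130 131 133 133 135 137
 140 135 135 136 131 134 112  70  56  82 152 153 154 152 152]
190 [146 105 104 107 107 104 103 105 112 117 125 127 130 136 135 136 135 133
 133 135 137 116  94  64  55  51  54  64 119 150 152 154 153]
```

```bash
python3 -m inch '[-2,0.5,0,0,0,-5,1.5,0,0,0,-8,2,0,0,0,-12,3.5,0,0,0,-16,4.5,0,0,0,-19,5.5,0,0,0,-19,5.5,0,0,0]'; python3 -m inch '[-4,1,0,0,0,-10,3,0,0,0,-17,5,0,0,0,-25,7,0,0,0,-33,9.5,0,0,0,-41,12,0,0,0,-48,14,0,0,0,-53,15,0,0,0,-53,15,0,0,0,-53,15,0,0,0]'
```

```text
t: 18.67
tool_pos: [0.4703, -0.2469, 0.2138]
orientation: [-0.438, -3.111, 0.0]
force: [-0.3, 0.2, -2.3]
opening: 0.0156
gripper_force: 40.0
t: 19.5
tool_pos: [0.4178, -0.2321, 0.2139]
orientation: [0.438, 3.11, -0.0]
force: [-0.0, 0.6, -2.7]
opening: 0.0164
gripper_force: 40.0
```

```bash
python3 -m inch '[0,0,5,0,0,0,0,15,0,0,0,0,28,0,0,0,0,42,0,0,0,0,56,0,0,0,0,68,0,0,0,0,76,0,0,0,0,76,0,0]'; python3 -m inch '[1,8,0,1,0, 3,24,0,3,0, 6,46,0,6,0, 9,72,0,9,0, 12,98,0,12,0, 15,124,0,15,0, 18,150,0,18,0, 21,176,0,21,0, 24,202,0,23,0, 27,228,0,24.2,0]'; python3 -m inch '[3,26,0,0,0, 6,52,0,0,0, 9,78,0,0,0, 12,104,0,0,0, 15,130,0,0,0, 18,156,0,0,0, 21,182,0,0,0, 24,204,0,0,0, 27,220,0,0,0, 29,230,0,0,0]';python3 -m inch '[0,5,0,0,0,0,12,0,0,0,0,15,0,0,0,0,15,0,0,0,0,15,0,0,0,0,15,0,0,0]'
```

```text
t: 20.17
tool_pos: [0.4189, -0.2327, 0.2926]
orientation: [0.437, 3.107, -0.003]
force: [0.5, -1.0, -1.4]
opening: 0.0159
gripper_force: 40.0
t: 21.0
tool_pos: [0.4441, -0.0022, 0.2885]
orientation: [0.229, -3.132, -0.001]
force: [-0.6, -0.6, -2.4]
opening: 0.0154
gripper_force: 40.0
t: 21.83
tool_pos: [0.4729, 0.228, 0.2882]
orientation: [0.228, -3.131, 0.0]
force: [0.7, -0.3, -2.5]
opening: 0.0163
gripper_force: 40.0
t: 22.33
tool_pos: [0.4739, 0.2404, 0.2897]
orientation: [-0.223, 3.134, -0.0]
force: [-0.4, 0.3, -2.7]
opening: 0.0157
gripper_force: 40.0
```

```bash
python3 -m inch '[-0.2,0.7,-8,0,0, -0.2,0.7,-22,0,0, -0.2,0.7,-36,0,0, -0.2,0.7,-48,0,0, -0.2,0.7,-56,0,0, -0.2,0.7,-64,0,0, -0.2,0.7,-72,0,0, -0.2,0.7,-80,0,0, -0.2,0.7,-88,0,0,-0.2,0.7,-88,0,0]'; python3 -m inch '[0,0,-8,0,0,0,0,-18,0,0,0,0,-28,0,0,0,0,-38,0,0,0,0,-48,0,0,0,0,-56,0,0,0,0,-62,0,0,0,0,-67,0,0,0,0,-70,0,0,0,0,-70,0,0]'; python3 -m inch '[0,0,-1,0,0,0,0,-2,0,0,0,0,-3,0,0,0,0,-4,0,0,0,0,-4,0,0]'
```

```text
t: 23.17
tool_pos: [0.4728, 0.2414, 0.1996]
orientation: [0.224, -3.131, 0.001]
force: [0.9, 0.6, -2.2]
opening: 0.0158
gripper_force: 40.0
t: 24.0
tool_pos: [0.4734, 0.2416, 0.1309]
orientation: [0.224, -3.133, 0.0]
force: [0.5, -0.1, -1.6]
opening: 0.0159
gripper_force: 40.0
t: 24.42
tool_pos: [0.4737, 0.2417, 0.1276]
orientation: [-0.224, 3.134, -0.0]
force: [-0.3, -0.0, -1.9]
opening: 0.0161
gripper_force: 40.0
```

```bash
python3 -m inch '[0,0,-0.5,0,0,0,0,-1,0,0,0,0,-1.5,0,0,0,0,-2,0,0,0,0,-2,0,0]'; python3 -m inch '[0,0,-0.5,0,0,0,0,-1,0,0,0,0,-1,0,0]'
```

```text
t: 24.83
tool_pos: [0.4739, 0.2418, 0.1269]
orientation: [-0.224, 3.133, 0.0]
force: [-4.7, -1.5, 7.8]
opening: 0.0158
gripper_force: 40.0
t: 25.08
tool_pos: [0.4739, 0.2418, 0.1269]
orientation: [-0.224, 3.133, 0.0]
force: [-8.1, -3.6, 15.2]
opening: 0.0158
gripper_force: 40.0
```

```bash
python3 -m inch '[0,0,1,0,0,0,0,2,0,0,0,0,2,0,0]'; python3 -m inch '[0,0,0,0,20,0,0,0,0,25,0,0,0,0,35,0,0,0,0,45,0,0,0,0,45,0,0,0,0,45]'; python3 -m inch '[0,0,4,0,45,0,0,14,0,45,0,0,30,0,45,0,0,50,0,45,0,0,75,0,45,0,0,100,0,45,0,0,125,0,45,0,0,150,0,45,0,0,155,0,45,0,0,155,0,45]';python3 -m inch '[0,0,0,0,45,0,0,0,0,45,0,0,0,0,45,0,0,0,0,45]'; python3 w.py w9; python3 - <<'E'
from h import *
from plant import read_camera
a=read_camera("scene")["image"];t=read_camera("top")["image"];cv2.imwrite("pics/s9.png",a);cv2.imwrite("pics/t9.png",t)
# lifter: compare with initial scene; lid: ellipse in scene & loop
d=cv2.absdiff(a,cv2.imread("pics/scene0.png")).max(2)[172:222,362:402];print("stand diff px",(d>40).sum(),np.argwhere(d>40)[:12].tolist())
for n,i in(("scene",a),("top",t)):
  x0,x1,y0,y1=(180,248,140,205) if n=="scene" else (405,510,180,280)
  h=cv2.cvtColor(i,cv2.COLOR_BGR2HSV)[y0:y1,x0:x1];m=((h[...,1]<60)&(h[...,2]>(110 if n=="scene" else 85))).astype(np.uint8)
  c=max(cv2.findContours(m,0,1)[0],key=cv2.contourArea).reshape(-1,2)+[x0,y0];print(n,c.min(0),c.max(0))
  p=pr(n,T([[0,-.034,.046],[0,.034,.046]],.490,-.2525,math.radians(-16),.088));print("loop pred",p)
  g=cv2.cvtColor(i,cv2.COLOR_BGR2GRAY)[y0:y1,x0:x1];e=c.mean(0)-[x0,y0];s=(slice(int(p[:,1].min())-y0-4,int(p[:,1].max())-y0+8),slice(int(p[:,0].min())-x0-4,int(p[:,0].max())-x0+5))
  print(s[0].start+y0,s[1].start+x0);print("\n".join(" ".join(f"{v:3d}" for v in r) for r in g[s]))
E
```

```text
t: 25.33
tool_pos: [0.4739, 0.2418, 0.1269]
orientation: [-0.224, 3.133, 0.0]
force: [-1.5, 0.2, 1.7]
opening: 0.0157
gripper_force: 40.0
t: 25.83
tool_pos: [0.4737, 0.2417, 0.1266]
orientation: [0.224, -3.134, 0.0]
force: [-0.6, -1.0, -0.2]
opening: 0.041
gripper_force: 0.0
t: 26.67
tool_pos: [0.475, 0.2422, 0.2851]
orientation: [-0.224, 3.128, 0.003]
force: [0.6, 0.8, -0.8]
opening: 0.0422
gripper_force: 0.0
t: 27.0
tool_pos: [0.473, 0.2414, 0.28]
orientation: [0.224, -3.131, 0.001]
force: [0.1, -0.6, 0.0]
opening: 0.0418
gripper_force: 0.0
27.0 [0.47301543 0.2413869  0.28003221] [ 2.23728972e-01 -3.13110887e+00  1.29859112e-03] [ 0.05660334 -0.61434598  0.02925791]
stand diff px 42 [[0, 29], [0, 30], [0, 31], [0, 32], [0, 33], [0, 34], [0, 35], [0, 36], [0, 37], [0, 38], [0, 39], [1, 30]]
scene [185 155] [240 191]
loop pred [[202.47404146 153.97582097]
 [219.90976059 161.99044287]]
149 198
150 153 150 149 150 150 151 152 154 152 155 152 151 154 156 154 153 154 158 157 158 156 157 156 157 157
153 152 154 152 152 150 151 150 150 150 151 151 153 152 153 150 151 151 152 152 154 152 15
[... 4894 characters left out ...]
  61  42  42  48  50  55  62  70  88 104 105
117 114 116 114 116 115 113 113 114 114 113 112 114 112 112 113 111 113 114 111 111 112 111 111 112 110 110 107 110 101  85  73  61  74  79  78  78  77  77  77  87
116 115 115 114 114 115 113 113 114 114 115 114 114 114 112 112 114 113 110 112 112 111 110 110 110 111 109 110 111 110 111 100  90  88  87  89  84  78  78  78  78
116 116 116 117 114 113 113 114 115 114 114 113 114 114 111 112 112 111 111 110 112 112 109 108 111 110 112 109 111 111 111 110 111 113 112 107  99  89  89  87  87
113 115 114 115 118 113 115 114 115 113 115 112 114 114 113 114 114 111 112 111 112 112 110 109 112 112 111 111 110 108 112 108 108 109 109 110 109 110 110 112 109
```

The loop sits within about 1 px of the seated-lid prediction in both views, and the stand region matches the starting image. I'm handing the job in.

```bash
python3 -c "
from plant import job;print(job.close_job())"
```

```text
the job is handed in; nothing more can be done
None
```

The job is handed in at about 27 s of the 72 s limit: force and camera readings show the lid level and seated on the rest, and the lifter unhooked and hung back in its stand; no verdict was returned.

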